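# Line up a model bridge joint with a drift and bolt it

### The job

The white strap on the blue model bridge has slipped, so its hole no longer lines up with the hole in the frame under it. Take the yellow-handled tapered drift, put its point down through both holes, lever the strap back into line and push the drift down until its collar is practically down on the strap. Then put the drift back upright in the stand socket it came from, and put the red bolt down through both holes in its place, fully home with its flange on the strap.

Things in the scene. Friction and masses are not known exactly. Their poses are not given: they have to be found in the camera images.
- frame: Fixed blue model bridge, 250 (x) x 130 x 77 mm. Origin at table level under the centre of its deck's round 50 mm hole; z up, x along its length. Deck 52 to 64 mm up, open below. On it, between side rails 2 mm higher, slides a white strap 200 x 86 mm, 65 to 75 mm up, with a round 44 mm hole in its centre.
- strap (a joint): Slide of the white strap along the frame's x, m: how far its hole's centre lies from the frame hole's towards frame +x; 0 is in line. Starts 0.022 to 0.027, travel -0.008 to 0.030; 3 N of friction, stays where left. The opening left at the start, 20 to 25 mm wide, is centred at value/2 + 1.5 mm along frame x.
- drift: Loose round tapered steel drift, 0.3 kg, upright in a socket of the grey stand. Origin at its point, z up its axis. Taper 7 mm across at the point, 30 at 40 mm up, 41 at 54 to 60 mm; collar 70 across, 60 to 66 mm, rests on the stand; yellow handle 32 across, 66 to 126 mm. Point is 15 mm above the table with the collar on the strap. The black-handled punch is not it.
- bolt: Loose round red bolt, 0.1 kg, upright in another socket; a short blue bolt is not it. Origin at its foot, z up. Shank 32 mm across (foot 27, bevelled) to 45 mm; flange 70 across, 45 to 51 mm; head 38 across, 51 to 86 mm. Home, its foot is 30 mm above the table. Stand: fixed, 210 mm square, 80 high, four 48 mm sockets 100 mm apart, contents vary, tools in it up to 146 high.
Not all that is in view belongs to the job. Leave any green or orange look-alike of the drift alone.

How it is judged:
By the outcome, as a careful person would: the job done as asked, in the order asked, and still so for the second after the job is handed in, with the robot touching nothing.
It also fails if it takes over 67 s, if anything falls off the work surface, if the arm or the gripper's body presses on something with over 40 N, if the wrist force passes 120 N, or if a joint passes its speed limit or range.

### The arm

A 6-joint arm with a two-finger parallel gripper is mounted at the origin on the work surface. World frame = base frame: x ahead of the robot, y to its left, z up, the work surface at z = 0. Lengths are in m, angles in rad, forces in N, time in s.
With the tool pointing down it reaches from about 0.35 to 0.775 m from the base axis. Payload 5.5 kg.
Tool frame: the origin (TCP) lies midway between the tips of the shut fingers; the grasp point (between the pads) lies 19 mm behind it; z points along the fingers, y is the direction in which the jaws open and shut (so a half turn about z gives the same grasp; the last joint's range is limited). The gripper opens to 85 mm and grips with 20 to 120 N. Pads are 22 mm wide; open, the fingers measure 114 mm over their backs; the gripper's body (76 mm by 85 mm) begins 54 mm behind the grasp point. The pads swing forward as they close: fully open they stand 13 mm farther back than shut.
Start: joints at [1.168, 0.313, 0.046, 1.304, 0, 1.431], TCP at [0.149, 0.555, 0.231] pointing down, gripper open.
Joint ranges: [-2.76, 2.76], [-0.86, 1.69], [-1.03, 1.26], [-2.2, 2.34], [-1.47, 1.5], [-3.14, 3.14]. Speed limits (rad/s): [2.57, 2.57, 3.14, 3.14, 3.14, 3.14].

### API

Orientations are given as a unit quaternion [w, x, y, z].
In Python, from workcell import env gives the robot as it stands.
- The arm moves only by the shell command python3 -m creep 'ROWS' [OPENING] [FORCE]. ROWS is JSON, a list of rows, each a list of 6 numbers: the shift along the tool's x, y, z in m, then the turn, a rotation vector about the tool's x, y, z in degrees. A call has exactly 8 rows; each row is the pose to reach, as a shift and turn from the pose commanded when the call began, along the tool's axes at that moment; what a row does not reach only later rows make up. A row lasts 1/10 s, in which the tool goes at most 50 mm and 8.59 degrees, less where a joint would pass 70% of its speed; a pose out of reach is approached as far as the arm can. A call with a gripper value outside its range is refused whole. OPENING is the finger opening in m, from 0 to 0.0854, set as the call begins (- or left out, the last holds). The fingers move at their own pace and stop on an object; FORCE is the grip in N (left out, the last holds). Time passes only in rows, so rows that repeat a pose let the fingers close, or fill a call up. It gives the time, the measured TCP pose, the force and the opening at its end, in the units of the state.
- env.get_state(): the state, without advancing time (a new reading comes with each control period).
- env.read_camera(name): name is "scene" or "top" or "wrist"; returns (picture, depth): 480x640x3 uint8, blue, green, red; 480x640 float32, m along the optical axis (not along the pixel's ray), 0 where there is no reading.
- env.camera_params(name): a dict with "fx", "fy", "cx", "cy" (pixels), "position" and "orientation" of the camera in the world. Camera axes: x right, y up, looking along -z (the intrinsics and any distortion apply to the point x, -y, -z); pixel columns grow to the right and rows downward; lengths in m; the calibration is good to about 2 mm. The wrist camera is an equidistant fisheye: a pixel r from the principal point sees the ray r / f radians off the axis. A picture is of the moment at which its call begins: read the wrist's pose just before it. camera_params takes no time and is no camera call; for the wrist camera it gives the pose at the moment of the call.
- env.hand_in(): hands the job in, once; it reports no verdict.
The state is a dict: "clock": time; "joint_pos": joint angles; "qvel": joint speeds; "tau": joint torques, N m; "tcp_pos": TCP position; "orientation": TCP orientation; "wrist_force": force on the tool from outside, world axes, zero at the start; "ft_torque": the same for the moment, N m; "finger_gap": finger opening in m.
Only numpy, scipy, OpenCV 4.12 (cv2) and the standard library are available. Lean on these libraries where they do the work, as an engineer would, in place of code of your own. Each camera call takes 0.05 s, during which the arm holds its last target. There are 200 camera calls.

## Working session

There is one attempt and no reset: what is moved stays moved. The work goes in short steps, Python scripts to look and compute and a shell command to move; the robot and the scene stay as the last step left them, time stands still between calls to the robot, and variables do not carry over. Pictures are saved under pics/ and viewed, about 8 in all and at most 12, crops included, and the job is handed in when it is done.

```bash
mkdir -p pics; ls
cat > h.py <<'E'
import numpy as np, cv2, json
from scipy.spatial.transform import Rotation as R
from workcell import env
def rot(q): return R.from_quat([q[1],q[2],q[3],q[0]]).as_matrix()
def look(name):
    p=env.camera_params(name); im,d=env.read_camera(name); return p,im,d
def ray(p,u,v,fish=False):
    x=(u-p['cx'])/p['fx']; y=(v-p['cy'])/p['fy']
    if fish:
        r=np.hypot(x,y); s=np.sin(r)/r if r>1e-9 else 1; c=np.array([x*s,y*s,np.cos(r)])
    else: c=np.array([x,y,1.])
    return rot(p['orientation'])@(c*[1,-1,-1])
def onplane(p,u,v,z,fish=False):
    r=ray(p,u,v,fish); o=np.array(p['position']); return o+r*(z-o[2])/r[2]
E
python3 - <<'E'
from h import *
for n in ('scene','top'):
    p,im,d=look(n); print(n,p); cv2.imwrite(f'pics/{n}0.png',im); np.save(f'{n}0.npy',d)
s=env.get_state(); print(s)
E
```

```text
pics
scene {'fx': 562.8752040460477, 'fy': 562.8752040460477, 'cx': 316.23438644505023, 'cy': 239.40751347000764, 'position': array([ 1.07679284, -0.36269042,  0.83958176]), 'orientation': array([0.84408013, 0.2833578 , 0.1480358 , 0.43049098])}
top {'fx': 469.65942300807757, 'fy': 469.65942300807757, 'cx': 324.42924705536404, 'cy': 239.9358764810385, 'position': array([ 0.53988888, -0.05869708,  0.87944801]), 'orientation': array([-0.70075032, -0.03467126,  0.01929772,  0.71230225])}
{'clock': 0.1, 'joint_pos': array([1.16839084e+00, 3.13931646e-01, 4.51014601e-02, 1.30359898e+00,
       1.38429850e-06, 1.43120948e+00]), 'qvel': array([ 0.00121713, -0.0007546 ,  0.00125724, -0.00057846, -0.00072145,
        0.00095659]), 'tau': array([ 2.94449666e-03, -4.81719196e+01,  2.99247015e+01,  1.26293715e-02,
       -1.05346355e-04, -5.95094853e-07]), 'tcp_pos': array([0.14921051, 0.55483663, 0.23049806]), 'orientation': array([-2.19215380e-04,  1.31031400e-01,  9.91377882e-01, -7.86438854e-04]), 'wrist_force': array([-0.34255342, -0.10834945,  0.00887771]), 'ft_torque': array([ 0.02222673,  0.01357284, -0.04117586]), 'finger_gap': 0.08555660466104152}
```

View pics/top0.png

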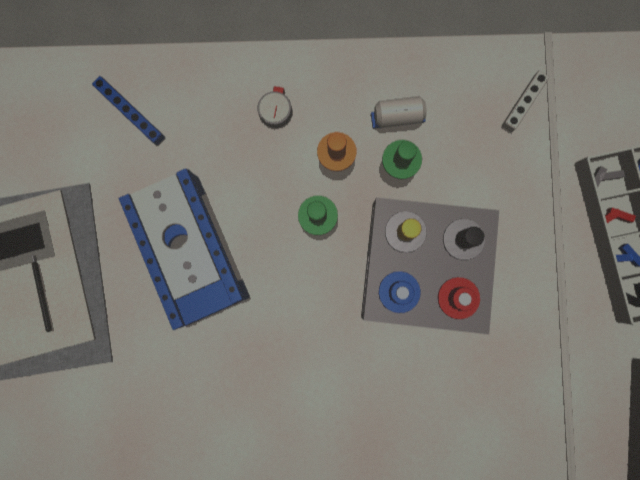

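View pics/scene0.png

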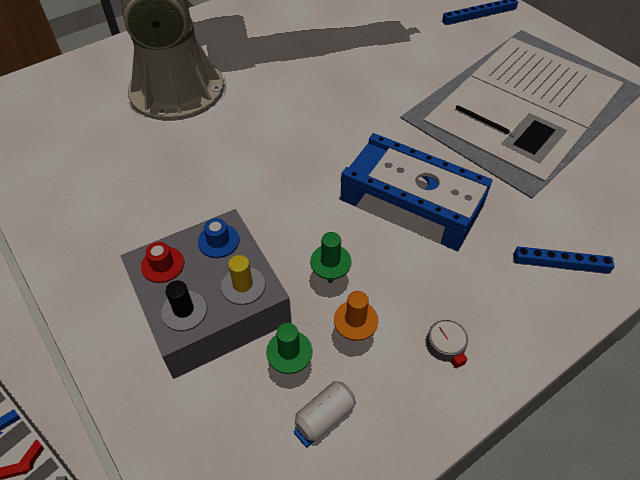

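The top view shows the yellow-handled drift at (410,230), the red bolt at (460,298), and the bridge around (185,250), with the strap hole near (175,236). The strap has slid up and left in the image, so frame +x points that way. The scene view agrees.

Run:
```python
from h import *
p=env.camera_params('top'); im=cv2.imread('pics/top0.png'); d=np.load('top0.npy'); hsv=cv2.cvtColor(im,cv2.COLOR_BGR2HSV)
def blob(lo,hi,box):
    m=cv2.inRange(hsv,lo,hi); k=np.zeros_like(m); x0,y0,x1,y1=box; k[y0:y1,x0:x1]=m[y0:y1,x0:x1]
    cs,_=cv2.findContours(k,cv2.RETR_EXTERNAL,cv2.CHAIN_APPROX_NONE); return max(cs,key=cv2.contourArea),k
def rep(n,u,v,z):
    u,v=float(u),float(v); dd=d[int(v),int(u)]; q=np.array(p['position'])+ray(p,u,v)*dd
    print(n,(round(u,1),round(v,1)),'plane',onplane(p,u,v,z).round(4),'depth pt',q.round(4))
c,_=blob((20,90,60),(35,255,255),(380,200,440,260)); (u,v),r=cv2.minEnclosingCircle(c); print('r',r); rep('yellow top',u,v,.146)
c,_=blob((0,120,50),(10,255,255),(430,270,490,330)); (u,v),r=cv2.minEnclosingCircle(c); print('r px',r,'exp',.035*469/(.879-.086)); rep('red flange',u,v,.086)
# drift collar grey circle, stand
c,k=blob((100,120,30),(125,255,255),(100,150,265,335)); rc=cv2.minAreaRect(c); b=cv2.boxPoints(rc); print('frame rect',rc)
for q in b: print(onplane(p,*q,.077).round(4))
m=cv2.inRange(hsv,(0,0,110),(180,70,255)); k=np.zeros_like(m); cv2.fillPoly(k,[b.astype(int)],255); m&=k
cs,h=cv2.findContours(m,cv2.RETR_CCOMP,cv2.CHAIN_APPROX_NONE)
for i,c in enumerate(cs):
    if cv2.contourArea(c)>150:
        rc=cv2.minAreaRect(c); print('strap/hole',h[0][i][3],cv2.contourArea(c),rc); rep('c',*rc[0],.075)
        if cv2.contourArea(c)>2000:
            for q in cv2.boxPoints(rc): print('  ',onplane(p,*q,.075).round(4))
```

```text
r 11.805949211120605
yellow top (409.3, 229.7) plane [ 0.6099 -0.1761  0.146 ] depth pt [ 0.6098 -0.1759  0.1468]
r px 20.982698440551758 exp 20.69987389659521
red flange (458.9, 297.6) plane [ 0.5005 -0.2648  0.086 ] depth pt [ 0.5024 -0.2548  0.1242]
frame rect ((185.45367431640625, 246.5899200439453), (142.66014099121094, 62.50624465942383), 66.7322998046875)
[0.6886 0.2985 0.077 ]
[0.7303 0.1981 0.077 ]
[0.5016 0.0998 0.077 ]
[0.4612 0.198  0.077 ]
strap/hole -1 5608.5 ((174.84507751464844, 235.45901489257812), (116.45079040527344, 52.392051696777344), 66.66596221923828)
c (174.8, 235.5) plane [0.6138 0.2173 0.075 ] depth pt [0.6147 0.2206 0.0653]
   [0.6909 0.3009 0.075 ]
   [0.7259 0.2166 0.075 ]
   [0.5382 0.1352 0.075 ]
   [0.504 0.218 0.075]
strap/hole 0 541.0 ((174.00001525878906, 236.0), (25.455841064453125, 26.870054244995117), 45.0)
c (174.0, 236.0) plane [0.6129 0.2188 0.075 ] depth pt [0.614  0.2229 0.0631]
```

```bash
cat > to.py <<'E'
import sys
from h import *
# usage: to.py x y z heading_of_tool_y_deg -> row (tool mm-level shift, rotvec deg) from the current pose, tool straight down
x,y,z,a=map(float,sys.argv[1:5]); s=env.get_state(); M=rot(s['orientation'])
a=np.radians(a); Y=np.array([np.cos(a),np.sin(a),0]); Z=np.array([0,0,-1.]); T=np.c_[np.cross(Y,Z),Y,Z]
t=M.T@(np.array([x,y,z])-s['tcp_pos']); w=R.from_matrix(M.T@T).as_rotvec(degrees=True)
print('row',t.round(4),w.round(2),'tcp',s['tcp_pos'].round(4),'head',np.degrees(np.arctan2(M[1,1],M[0,1])).round(2),'F',s['wrist_force'].round(1),'gap',round(s['finger_gap'],4),'t',round(s['clock'],2))
E
python3 to.py .57 .2 .26 23.6
python3 -c "
from h import *
p=env.camera_params('wrist');s=env.get_state();M=rot(s['orientation']);print(p['fx'],p['cx'],p['cy'],M.T@(p['position']-s['tcp_pos']),(M.T@rot(p['orientation'])).round(3))"
```

```text
row [-0.4985 -0.2334 -0.0292] [-9.000e-02  3.000e-02  5.134e+01] tcp [0.1492 0.5548 0.2305] head 74.94 F [-0.3 -0.1  0. ] gap 0.0856 t 0.1
371.64829954431775 321.5339846575308 241.74787814009278 [ 0.08165847 -0.00056224 -0.14221837] [[ 0.001  0.947  0.32 ]
 [ 1.    -0.001 -0.001]
 [-0.001  0.32  -0.947]]
```

```bash
python3 -m creep '[[-0.05,-0.023,-0.03,0,0,8.5],[-0.1,-0.046,-0.03,0,0,17],[-0.14,-0.066,-0.03,0,0,25],[-0.18,-0.085,-0.03,0,0,33],[-0.22,-0.103,-0.03,0,0,41],[-0.27,-0.126,-0.03,0,0,49],[-0.31,-0.145,-0.03,0,0,51.3],[-0.35,-0.165,-0.03,0,0,51.3]]' 0.0854 60; python3 to.py .57 .2 .26 23.6
```

```text
clock: 0.9
tcp_pos: [0.4459, 0.3032, 0.261]
orientation: [-0.0, 0.548, 0.837, -0.0]
wrist_force: [-0.0, -0.6, 0.0]
finger_gap: 0.0859
row [-0.1442  0.0725  0.0009] [-0.02  0.   -0.05] tcp [0.4459 0.3032 0.261 ] head 23.55 F [-0.  -0.6  0. ] gap 0.0859 t 0.9
```

```bash
python3 -m creep '[[-0.045,0.022,0,0,0,0],[-0.09,0.045,0,0,0,0],[-0.13,0.065,0,0,0,0],[-0.144,0.0725,0,0,0,0],[-0.144,0.0725,0,0,0,0],[-0.144,0.0725,0,0,0,0],[-0.144,0.0725,0,0,0,0],[-0.144,0.0725,0,0,0,0]]' >/dev/null
python3 - <<'E'
from h import *
p,im,d=look('wrist'); cv2.imwrite('pics/w1.png',im); np.savez('w1.npz',p=p,d=d,allow=1)
print(p['position'],env.get_state()['tcp_pos'])
E
```

```text
[0.53507621 0.27825135 0.4038992 ] [0.56771881 0.20336259 0.26169945]
```

View pics/w1.png

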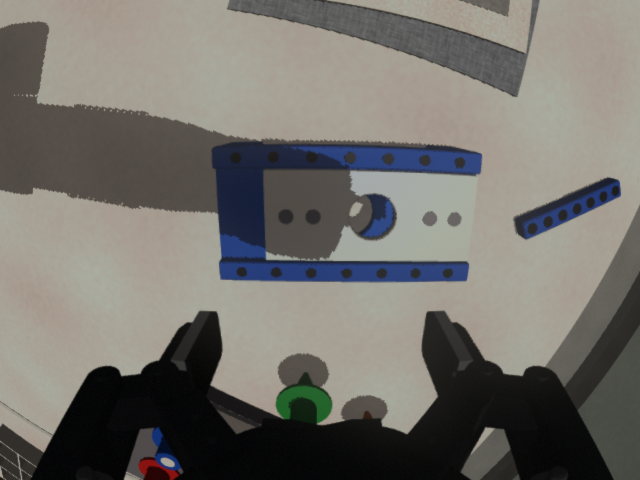

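The wrist view shows the bridge upright in the image. The rail dots run along rows y≈158 and y≈272, with the middle ones at x≈349. The strap hole is near (373,216), and the strap's own dots are at x=286, 313, 429 and 455.

```bash
cat > fr.py <<'E'
from h import *
def frame(p,im):
    g=cv2.cvtColor(im,cv2.COLOR_BGR2GRAY)
    def ref(u,v):
        w=8; u0,v0=int(u),int(v); c=g[v0-w:v0+w+1,u0-w:u0+w+1]; t,b=cv2.threshold(c,0,255,cv2.THRESH_BINARY_INV+cv2.THRESH_OTSU)
        n,l,s,ce=cv2.connectedComponentsWithStats(b); i=l[w,w]
        if i==0: i=1+np.argmin(np.hypot(*(ce[1:]-w).T))
        return ce[i][0]+u0-w,ce[i][1]+v0-w,s[i][4]
    return ref
if __name__=='__main__':
    im=cv2.imread('pics/w1.png'); p=np.load('w1.npz',allow_pickle=True)['p'].item(); f=frame(p,im)
    W=lambda pts,z:np.array([onplane(p,*f(*q)[:2],z,True) for q in pts])
    T=W([(236,158),(273,158),(311,158),(350,158),(388,159),(425,161),(460,162)],.077)
    B=W([(242,272),(276,272),(311,273),(347,273),(382,273),(416,273),(448,273)],.077)
    S=W([(286,217),(313,217),(429,218),(455,219)],.075)
    for n,A in (('T',T),('B',B),('S',S)): print(n,A[:,:2].round(4).tolist(),'gaps',np.linalg.norm(np.diff(A,axis=0),axis=1).round(4))
    ax=(T[-1]-T[0]+B[-1]-B[0])[:2]; h=np.degrees(np.arctan2(ax[1],ax[0])); ax/=np.linalg.norm(ax); n=np.array([-ax[1],ax[0]])
    c=(T.mean(0)+B.mean(0))[:2]/2; sc=S.mean(0)[:2]
    print('heading',h,'frame c',c,'strap c',sc,'rel along/lat',(sc-c)@ax,(sc-c)@n,'rail sep',(T.mean(0)-B.mean(0))[:2]@n)
    m=cv2.inRange(cv2.cvtColor(im,cv2.COLOR_BGR2HSV),(100,120,20),(125,255,255))
    print('row216 cols blue',[i for i in range(340,410) if m[216,i]][0:60:5])
E
python3 fr.py; python3 to.py .61 -.178 .2 23.6
```

```text
T [[0.4773, 0.2188], [0.5084, 0.2321], [0.54, 0.2436], [0.5706, 0.2586], [0.6018, 0.2721], [0.633, 0.2858], [0.6643, 0.2991]] gaps [0.0339 0.0336 0.0341 0.034  0.0341 0.034 ]
B [[0.5213, 0.1183], [0.5517, 0.1317], [0.583, 0.1449], [0.6142, 0.1581], [0.6453, 0.1717], [0.6763, 0.1848], [0.7081, 0.1987]] gaps [0.0333 0.0339 0.0339 0.034  0.0336 0.0347]
S [[0.5395, 0.1859], [0.5626, 0.1958], [0.6633, 0.2391], [0.6864, 0.249]] gaps [0.0251 0.1096 0.0251]
heading 23.265660529132603 frame c [0.5925158  0.20844339] strap c [0.61297852 0.21747281] rel along/lat 0.02236533527339735 0.00021250076479980824 rail sep 0.1093035868006851
row216 cols blue [381, 389]
row [-0.3661 -0.115   0.0616] [ 0.02 -0.01  0.16] tcp [0.5677 0.2034 0.2617] head 23.76 F [ 0.2  0.2 -0.2] gap 0.0855 t 1.75
```

```bash
python3 -m creep '[[-0.047,-0.015,0,0,0,0.3],[-0.094,-0.03,0,0,0,0.3],[-0.14,-0.044,0,0,0,0.3],[-0.187,-0.059,0,0,0,0.3],[-0.234,-0.074,0,0,0,0.3],[-0.28,-0.088,0.01,0,0,0.3],[-0.325,-0.102,0.02,0,0,0.3],[-0.366,-0.115,0.02,0,0,0.3]]'>/dev/null;  python3 -m creep '[[0,0,0,0,0,0],[0,0,0,0,0,0],[0,0,0,0,0,0],[0,0,0,0,0,0],[0,0,0,0,0,0],[0,0,0,0,0,0],[0,0,0,0,0,0],[0,0,0,0,0,0]]'>/dev/null
python3 - <<'E'
from h import *
p,im,d=look('wrist'); cv2.imwrite('pics/w2.png',im); np.savez('w2.npz',p=p,d=d)
E
python3 to.py .61 -.178 .24 23.3
```

```text
row [0.001  0.0003 0.0013] [ 0.   -0.    0.06] tcp [ 0.6101 -0.179   0.2413] head 23.36 F [-0.2 -0.1 -0.7] gap 0.0854 t 3.4
```

View pics/w2.png

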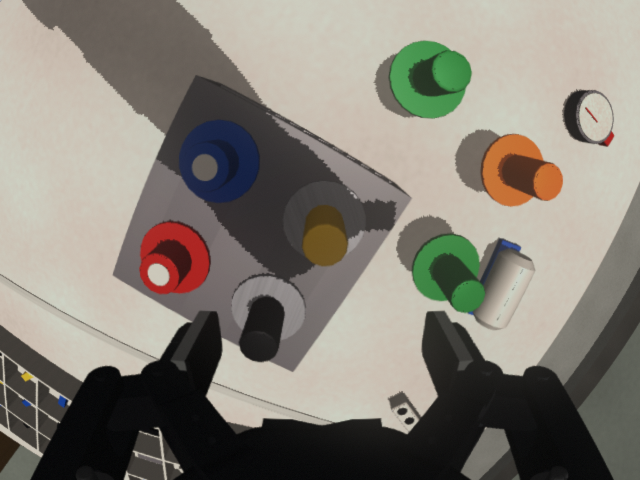

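The wrist view has the drift's handle top near (326,245) and its collar near (324,224). The red bolt's flange is near (175,257). The green and orange look-alikes stand clear to the right.

Run:
```python
from h import *
im=cv2.imread('pics/w2.png'); p=np.load('w2.npz',allow_pickle=True)['p'].item(); hsv=cv2.cvtColor(im,cv2.COLOR_BGR2HSV)
m=cv2.inRange(hsv,(15,100,40),(35,255,255)); c=max(cv2.findContours(m,0,1)[0],key=cv2.contourArea); x,y,w,h=cv2.boundingRect(c); print(x,y,w,h)
r=.016*371/(p['position'][2]-.146); print('r px',r); print('drift top',onplane(p,x+w/2,y+h-r,.146,True))
m=cv2.inRange(hsv,(0,130,40),(8,255,255)); m[:,220:]=0; c=max(cv2.findContours(m,0,1)[0],key=cv2.contourArea); x,y,w,h=cv2.boundingRect(c); print(x,y,w,h)
e=cv2.fitEllipse(cv2.convexHull(c)); print(e,'flange',onplane(p,*e[0],.086,True))
m=cv2.inRange(hsv,(0,0,170),(180,60,255)); m[:260]=0;m[290:]=0;m[:,:140]=0;m[:,175:]=0; M=cv2.moments(m,True); print('white cap',M['m10']/M['m00'],M['m01']/M['m00'],onplane(p,M['m10']/M['m00'],M['m01']/M['m00'],.121,True))
```

```text
302 205 46 61
r px 24.9856915813496
drift top [ 0.61199804 -0.17602031  0.146     ]
139 221 71 73
((172.8025665283203, 258.8978576660156), (71.97201538085938, 74.72591400146484), 168.16246032714844) flange [ 0.50061045 -0.2648605   0.086     ]
white cap 158.05172413793105 274.11494252873564 [ 0.50071642 -0.26476253  0.121     ]
```

```bash
python3 - <<'E'
from h import *
p=env.camera_params('top'); d=np.load('top0.npy')
for n,u,v in (('g1',404,148),('g2',317,207),('or',336,143),('g1collar',400,172),('g2c',318,228),('punch',472,236)):
    dd=d[v,u]; print(n,(np.array(p['position'])+ray(p,u,v)*dd).round(3))
E
python3 to.py .611 -.177 .24 93.3; python3 to.py .611 -.177 .24 -3.3
```

```text
g1 [ 0.745 -0.174  0.128]
g2 [ 0.651 -0.032  0.128]
or [ 0.756 -0.064  0.127]
g1collar [ 0.719 -0.175  0.069]
g2c [ 0.623 -0.031  0.067]
punch [ 0.598 -0.273  0.147]
row [0.0015 0.0016 0.0013] [  0.     0.   -69.94] tcp [ 0.6101 -0.179   0.2413] head 23.36 F [-0.2 -0.1 -0.7] gap 0.0854 t 3.4
row [0.0015 0.0016 0.0013] [ 0.   -0.   26.66] tcp [ 0.6101 -0.179   0.2413] head 23.36 F [-0.2 -0.1 -0.7] gap 0.0854 t 3.4
```

```bash
python3 -m creep '[[0.001,0.0015,0.04,0,0,0],[0.001,0.0015,0.08,0,0,0],[0.001,0.0015,0.115,0,0,0],[0.001,0.0015,0.132,0,0,0],[0.001,0.0015,0.14,0,0,0],[0.001,0.0015,0.14,0,0,0],[0.001,0.0015,0.14,0,0,0],[0.001,0.0015,0.14,0,0,0]]' ; python3 -m creep '[[0,0,0,0,0,0],[0,0,0,0,0,0],[0,0,0,0,0,0],[0,0,0,0,0,0],[0,0,0,0,0,0],[0,0,0,0,0,0],[0,0,0,0,0,0],[0,0,0,0,0,0]]' 0.02 90;python3 to.py .611 -.177 .24 23.3
```

```text
clock: 4.2
tcp_pos: [0.6122, -0.1782, 0.103]
orientation: [0.001, 0.549, 0.836, 0.0]
wrist_force: [0.5, 0.1, 0.7]
finger_gap: 0.085
clock: 5.0
tcp_pos: [0.6114, -0.1778, 0.1018]
orientation: [0.0, 0.549, 0.836, 0.0]
wrist_force: [1.1, 0.2, 5.2]
finger_gap: 0.0303
row [ 0.0008  0.     -0.1382] [0.04 0.04 0.04] tcp [ 0.6114 -0.1778  0.1018] head 23.34 F [1.1 0.2 5.2] gap 0.0303 t 5.0
```

```bash
python3 -m creep '[[0,0,-0.02,0,0,0],[0,0,-0.05,0,0,0],[0,0,-0.09,0,0,0],[0,0,-0.13,0,0,0],[0,0,-0.155,0,0,0],[0,0,-0.16,0,0,0],[0,0,-0.16,0,0,0],[0,0,-0.16,0,0,0]]'; python3 to.py .6042 .2134 .24 23.3
```

```text
clock: 5.8
tcp_pos: [0.6102, -0.1774, 0.2586]
orientation: [-0.002, 0.549, 0.836, -0.0]
wrist_force: [-0.5, 0.4, -2.6]
finger_gap: 0.0305
row [0.3611 0.1494 0.0193] [-0.16 -0.17  0.04] tcp [ 0.6102 -0.1774  0.2586] head 23.34 F [-0.5  0.4 -2.6] gap 0.0305 t 5.8
```

```bash
python3 -m creep '[[0.03,0.0124,0,0,0,0],[0.075,0.031,0,0,0,0],[0.12,0.05,0,0,0,0],[0.165,0.068,0,0,0,0],[0.21,0.087,0,0,0,0],[0.255,0.105,0,0,0,0],[0.3,0.124,0,0,0,0],[0.335,0.139,0,0,0,0]]' >/dev/null; python3 -m creep '[[0.02,0.008,0,0,0,0],[0.026,0.0105,0.02,0,0,0],[0.026,0.0105,0.05,0,0,0],[0.026,0.0105,0.07,0,0,0],[0.026,0.0105,0.075,0,0,0],[0.026,0.0105,0.075,0,0,0],[0.026,0.0105,0.075,0,0,0],[0.026,0.0105,0.075,0,0,0]]'; python3 to.py .6042 .2134 .177 23.3;  python3 - <<'E'
from h import *
p,im,d=look('wrist'); cv2.imwrite('pics/w3.png',im); np.savez('w3.npz',p=p,d=d)
s=env.get_state();M=rot(s['orientation'])
# expected pixel of drift point & opening centre
def proj(P):
    c=(rot(p['orientation']).T@(np.array(P)-p['position']))*[1,-1,-1]; t=np.arctan2(np.hypot(c[0],c[1]),c[2]); k=t/np.hypot(c[0],c[1]); return p['cx']+p['fx']*k*c[0],p['cy']+p['fy']*k*c[1]
print('point',proj(s['tcp_pos']+M[:,2]*.0818),'opening',proj([.6042,.2134,.075]),'frame c',proj([.5925,.2084,.064]))
E
```

```text
clock: 7.4
tcp_pos: [0.6061, 0.213, 0.1876]
orientation: [0.001, 0.55, 0.835, 0.001]
wrist_force: [0.2, -0.2, -1.9]
finger_gap: 0.0302
row [ 0.0012 -0.0016  0.0106] [0.13 0.02 0.02] tcp [0.6061 0.213  0.1876] head 23.32 F [ 0.2 -0.2 -1.9] gap 0.0302 t 7.4
point (np.float64(320.7983598302423), np.float64(250.6004540082706)) opening (np.float64(318.29276448437327), np.float64(234.36304437075907)) frame c (np.float64(301.3708025862203), np.float64(229.87916730849574))
```

View pics/w3.png

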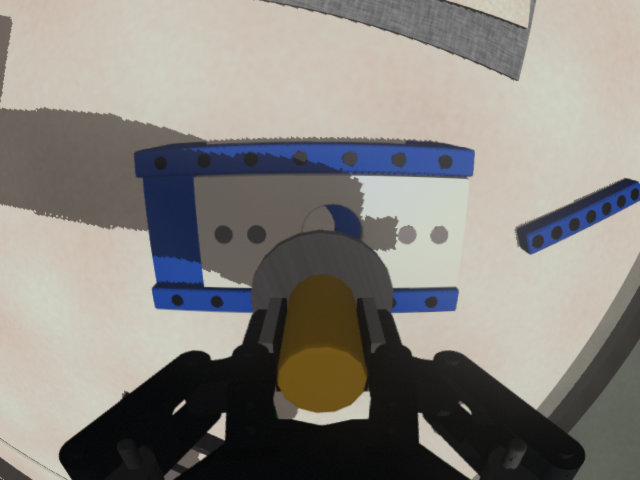

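The opening is the light crescent spanning u≈302–335, v≈207–235, which matches my prediction. The drift's collar spans u≈252–393, with its far edge near v≈231.

Run:
```python
from h import *
im=cv2.imread('pics/w3.png'); d=np.load('w3.npz',allow_pickle=True); p=d['p'].item(); D=d['d']
for u in (300,321,340): print(u,[(v,round(float(D[v,u]),3)) for v in range(222,246,2)])
# collar boundary via depth: fit circle of collar in the tool frame
s=env.get_state();M=rot(s['orientation'])
v,u=np.mgrid[200:300,240:405]; pts=[]
for a,b in zip(u.ravel(),v.ravel()):
    q=D[b,a]
    if q<=0: continue
    r=ray(p,a,b,True); f=rot(p['orientation']).T@r; P=M.T@(p['position']+r*q/(-f[2])-s['tcp_pos']); pts.append(P)
pts=np.array(pts); k=(pts[:,2]>.008)&(pts[:,2]<.026)&(np.hypot(pts[:,0],pts[:,1])<.045); q=pts[k]; print(len(q),np.median(q[:,2]))
q=q[abs(q[:,2]-np.median(q[:,2]))<.003]
h=cv2.convexHull((q[:,:2]*1e5).astype(np.int32))[:,0]/1e5; g=h[h[:,0]>.008]
A=np.c_[2*g,np.ones(len(g))]; x=np.linalg.lstsq(A,(g**2).sum(1),rcond=None)[0]; print('collar centre in tool',x[:2],'r',np.sqrt(x[2]+x[:2]@x[:2]),'max x',q[:,0].max(),'y ext',q[:,1].min(),q[:,1].max())
```

```text
300 [(222, 0.265), (224, 0.265), (226, 0.267), (228, 0.267), (230, 0.266), (232, 0.268), (234, 0.169), (236, 0.167), (238, 0.168), (240, 0.168), (242, 0.167), (244, 0.168)]
321 [(222, 0.343), (224, 0.343), (226, 0.344), (228, 0.344), (230, 0.171), (232, 0.167), (234, 0.166), (236, 0.166), (238, 0.166), (240, 0.168), (242, 0.167), (244, 0.167)]
340 [(222, 0.277), (224, 0.278), (226, 0.276), (228, 0.277), (230, 0.279), (232, 0.169), (234, 0.168), (236, 0.167), (238, 0.166), (240, 0.166), (242, 0.166), (244, 0.169)]
6918 0.01635076996717861
collar centre in tool [-0.0015604   0.00063746] r 0.03437978074345755 max x 0.03298792188891183 y ext -0.03380059094342194 0.03494197023888671
```

```bash
python3 -m creep '[[0.003,-0.002,0,0,0,0],[0.003,-0.002,0.008,0,0,0],[0.003,-0.002,0.018,0,0,0],[0.003,-0.002,0.028,0,0,0],[0.003,-0.002,0.038,0,0,0],[0.003,-0.002,0.045,0,0,0],[0.003,-0.002,0.05,0,0,0],[0.003,-0.002,0.05,0,0,0]]' - 100
cat > st.py <<'E'
from h import *
s=env.get_state(); M=rot(s['orientation']); ax=np.array([.9187,.395]); n=np.array([-.395,.9187])
P=s['tcp_pos']+M@[-.0018,.0006,.0818]; q=P[:2]-[.5925,.2084]
Q=s['tcp_pos']+M@[-.0018,.0006,.02]; q2=Q[:2]-[.5925,.2084]
print('point along/lat mm',(q@ax*1e3).round(1),(q@n*1e3).round(1),'z',(P[2]*1e3).round(1),'| collar along/lat',(q2@ax*1e3).round(1),(q2@n*1e3).round(1),'F along/lat/z',(s['wrist_force'][:2]@ax).round(1),(s['wrist_force'][:2]@n).round(1),s['wrist_force'][2].round(1),'gap',s['finger_gap'].round(4),'t',s['clock'])
E
python3 st.py
```

```text
clock: 8.25
tcp_pos: [0.6017, 0.2148, 0.1351]
orientation: [-0.001, 0.549, 0.836, -0.001]
wrist_force: [-0.0, 0.2, -2.3]
finger_gap: 0.0301Traceback (most recent call last):
  File "st.py", line 5, in <module>
    print('point along/lat mm',(q@ax*1e3).round(1),(q@n*1e3).round(1),'z',(P[2]*1e3).round(1),'| collar along/lat',(q2@ax*1e3).round(1),(q2@n*1e3).round(1),'F along/lat/z',(s['wrist_force'][:2]@ax).round(1),(s['wrist_force'][:2]@n).round(1),s['wrist_force'][2].round(1),'gap',s['finger_gap'].round(4),'t',s['clock'])
                                                                                                                                                                                                                                                                                    ^^^^^^^^^^^^^^^^^^^^^
AttributeError: 'float' object has no attribute 'round'
```

```bash
sed -i "s/s\['finger_gap'\].round(4)/s['finger_gap']/" st.py; python3 st.py; python3 -m creep '[[0,-0.002,0.001,0,0,0],[0,-0.004,0.003,0,0,0],[0,-0.006,0.005,0,0,0],[0,-0.008,0.007,0,0,0],[0,-0.01,0.009,0,0,0],[0,-0.011,0.011,0,0,0],[0,-0.012,0.013,0,0,0],[0,-0.012,0.015,0,0,0]]'; python3 st.py
```

```text
point along/lat mm 11.5 0.5 z 53.3 | collar along/lat 11.6 0.4 F along/lat/z 0.1 0.2 -2.3 gap 0.03012231879125943 t 8.25
clock: 9.05
tcp_pos: [0.5911, 0.2102, 0.1211]
orientation: [-0.0, 0.549, 0.836, -0.0]
wrist_force: [3.1, 1.5, -0.1]
finger_gap: 0.0299
point along/lat mm 0.0 0.4 z 39.3 | collar along/lat 0.0 0.4 F along/lat/z 3.4 0.1 -0.1 gap 0.02992445691766125 t 9.05
```

```bash
python3 -m creep '[[-0.0004,0,0.003,0,0,0],[-0.0004,0,0.006,0,0,0],[-0.0004,-0.0005,0.009,0,0,0],[-0.0004,-0.0005,0.012,0,0,0],[-0.0004,-0.0005,0.014,0,0,0],[-0.0004,-0.0005,0.016,0,0,0],[-0.0004,-0.0005,0.018,0,0,0],[-0.0004,-0.0005,0.018,0,0,0]]'; python3 st.py
```

```text
clock: 9.85
tcp_pos: [0.5905, 0.2097, 0.1027]
orientation: [-0.0, 0.549, 0.836, -0.0]
wrist_force: [3.0, 2.2, -0.9]
finger_gap: 0.0302
point along/lat mm -0.8 0.2 z 20.9 | collar along/lat -0.7 0.2 F along/lat/z 3.6 0.8 -0.9 gap 0.03020170241688645 t 9.85
```

```bash
python3 -m creep '[[0,0,0.002,0,0,0],[0,0,0.004,0,0,0],[0,0,0.005,0,0,0],[0,0,0.006,0,0,0],[0,0,0.0065,0,0,0],[0,0,0.007,0,0,0],[0,0,0.007,0,0,0],[0,0,0.007,0,0,0]]'; python3 st.py
```

```text
clock: 10.65
tcp_pos: [0.5908, 0.2096, 0.0968]
orientation: [0.0, 0.549, 0.836, -0.0]
wrist_force: [0.8, -0.0, 5.1]
finger_gap: 0.0303
point along/lat mm -0.5 -0.1 z 15.0 | collar along/lat -0.5 -0.1 F along/lat/z 0.7 -0.3 5.1 gap 0.030270482136002228 t 10.65
```

```bash
python3 -m creep '[[0,0,-0.0015,0,0,0],[0,-0.0008,-0.0015,0,0,0],[0,-0.0008,-0.0015,0,0,0],[0,-0.0008,-0.0015,0,0,0],[0,-0.0008,-0.0015,0,0,0],[0,-0.0008,0,0,0,0],[0,-0.0008,0.0,0,0,0],[0,-0.0008,0,0,0,0]]'; python3 st.py
python3 - <<'E'
from h import *
p,im,d=look('wrist'); cv2.imwrite('pics/w4.png',im); np.savez('w4.npz',p=p,d=d)
E
```

```text
clock: 11.45
tcp_pos: [0.5902, 0.2093, 0.0968]
orientation: [0.0, 0.549, 0.836, 0.0]
wrist_force: [0.4, 1.8, 3.0]
finger_gap: 0.0303
point along/lat mm -1.1 -0.1 z 15.0 | collar along/lat -1.1 -0.1 F along/lat/z 1.1 1.5 3.0 gap 0.030271262715524244 t 11.45
```

View pics/w4.png

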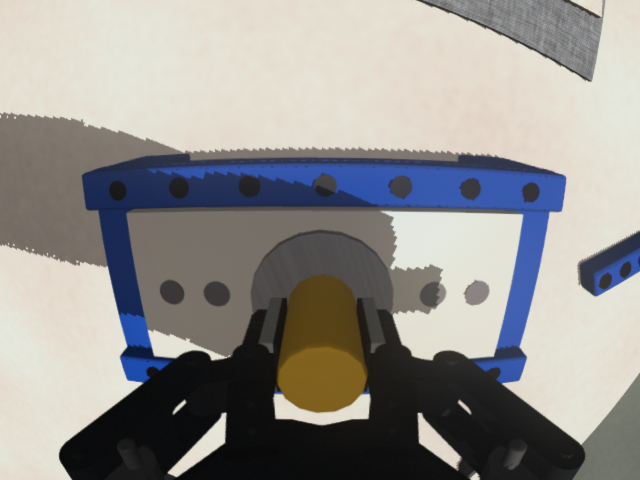

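The collar is down on the strap. The rail dots are on row v≈188, and the strap dots are at u=172, 216, 432 and 476 (v≈293). Next I'll measure the slide.

```bash
cat > sl.py <<'E'
from h import *
from fr import frame
im=cv2.imread('pics/w4.png'); p=np.load('w4.npz',allow_pickle=True)['p'].item(); f=frame(p,im)
W=lambda pts,z:np.array([onplane(p,*f(*q)[:2],z,True) for q in pts])
T=W([(118,190),(179,188),(249,187),(325,186),(400,187),(471,188),(531,191)],.077)[:,:2]
S=W([(172,293),(216,294),(432,294),(476,293)],.075)[:,:2]
ax=T[-1]-T[0]; ax/=np.linalg.norm(ax)
print(np.diff(T@ax).round(4),np.diff(S@ax).round(4),'heading',np.degrees(np.arctan2(ax[1],ax[0])))
print('s (all)',S.mean(0)@ax-T.mean(0)@ax,'s ends',S[[0,3]].mean(0)@ax-T[[0,6]].mean(0)@ax,'frame c along by T',T.mean(0)@ax-np.array([.5925,.2084])@ax)
E
python3 sl.py
```

```text
[0.034  0.0338 0.0332 0.0344 0.0344 0.0336] [0.0245 0.1089 0.0256] heading 23.27340140753499
s (all) -0.00010104320603943062 s ends 9.693788955889016e-05 frame c along by T 8.131166182101524e-05
```

```bash
python3 -m creep '[[0,0.0008,-0.01,0,0,0],[0,0.0008,-0.035,0,0,0],[0,0.0008,-0.07,0,0,0],[0,0.0008,-0.11,0,0,0],[0,0.0008,-0.145,0,0,0],[0,0.0008,-0.163,0,0,0],[0,0.0008,-0.163,0,0,0],[0,0.0008,-0.163,0,0,0]]'; python3 to.py .6114 -.1778 .26 23.3
```

```text
clock: 12.3
tcp_pos: [0.5904, 0.2094, 0.2585]
orientation: [-0.0, 0.549, 0.836, -0.001]
wrist_force: [-0.4, 0.1, -2.3]
finger_gap: 0.03
row [-0.3639 -0.1341 -0.0014] [-0.08 -0.01  0.04] tcp [0.5904 0.2094 0.2585] head 23.34 F [-0.4  0.1 -2.3] gap 0.03 t 12.3
```

```bash
python3 -m creep '[[-0.03,-0.011,0,0,0,0],[-0.075,-0.0276,0,0,0,0],[-0.12,-0.0442,0,0,0,0],[-0.165,-0.061,0,0,0,0],[-0.21,-0.0774,0,0,0,0],[-0.255,-0.094,0,0,0,0],[-0.3,-0.11,0,0,0,0],[-0.335,-0.1235,0,0,0,0]]' >/dev/null; python3 -m creep '[[-0.02,-0.0073,0,0,0,0],[-0.0289,-0.0106,0,0,0,0],[-0.0289,-0.0106,0,0,0,0],[-0.0289,-0.0106,0.01,0,0,0],[-0.0289,-0.0106,0.03,0,0,0],[-0.0289,-0.0106,0.05,0,0,0],[-0.0289,-0.0106,0.05,0,0,0],[-0.0289,-0.0106,0.05,0,0,0]]'; python3 to.py .6114 -.1778 .1018 23.3
```

```text
clock: 13.9
tcp_pos: [0.6116, -0.1759, 0.2088]
orientation: [-0.001, 0.549, 0.836, 0.0]
wrist_force: [-0.2, -0.4, -2.0]
finger_gap: 0.0302
row [-0.0019 -0.0009  0.107 ] [-0.06 -0.09  0.15] tcp [ 0.6116 -0.1759  0.2088] head 23.45 F [-0.2 -0.4 -2. ] gap 0.0302 t 13.9
```

```bash
python3 -m creep '[[-0.0019,-0.0009,0.01,0,0,0],[-0.0019,-0.0009,0.03,0,0,0],[-0.0019,-0.0009,0.05,0,0,0],[-0.0019,-0.0009,0.07,0,0,0],[-0.0019,-0.0009,0.085,0,0,0],[-0.0019,-0.0009,0.095,0,0,0],[-0.0019,-0.0009,0.101,0,0,0],[-0.0019,-0.0009,0.101,0,0,0]]'; python3 -m creep '[[0,0,0.002,0,0,0],[0,0,0.004,0,0,0],[0,0,0.005,0,0,0],[0,0,0.006,0,0,0],[0,0,0.006,0,0,0],[0,0,0.006,0,0,0],[0,0,0.006,0,0,0],[0,0,0.006,0,0,0]]'
```

```text
clock: 14.7
tcp_pos: [0.6118, -0.1796, 0.1079]
orientation: [-0.0, 0.549, 0.836, -0.0]
wrist_force: [-0.1, 0.5, -2.7]
finger_gap: 0.0297
clock: 15.5
tcp_pos: [0.612, -0.1797, 0.1023]
orientation: [0.0, 0.549, 0.836, 0.0]
wrist_force: [-1.2, 0.1, -1.8]
finger_gap: 0.0302
```

```bash
python3 -m creep '[[0,0,0.001,0,0,0],[0,0,0.001,0,0,0],[0,0,0.001,0,0,0],[0,0,0.001,0,0,0],[0,0,0.001,0,0,0],[0,0,0.001,0,0,0],[0,0,0.001,0,0,0],[0,0,0.001,0,0,0]]'; python3 -m creep '[[0,0,0,0,0,0],[0,0,0,0,0,0],[0,0,0,0,0,0],[0,0,-0.02,0,0,0],[0,0,-0.06,0,0,0],[0,0,-0.1,0,0,0],[0,0,-0.14,0,0,0],[0,0,-0.14,0,0,0]]' 0.0854;  python3 to.py .5007 -.2648 .2 23.3;python3 to.py .5007 -.2648 .2 93.3
```

```text
clock: 16.3
tcp_pos: [0.6121, -0.1798, 0.1018]
orientation: [0.0, 0.549, 0.836, 0.0]
wrist_force: [-1.0, 1.6, 5.6]
finger_gap: 0.0297
clock: 17.1
tcp_pos: [0.6147, -0.1809, 0.248]
orientation: [0.005, 0.549, 0.836, 0.001]
wrist_force: [0.5, -0.8, 0.1]
finger_gap: 0.0855
row [-0.0315 -0.1383  0.0472] [0.43 0.45 0.05] tcp [ 0.6147 -0.1809  0.248 ] head 23.35 F [ 0.5 -0.8  0.1] gap 0.0855 t 17.1
row [-0.0315 -0.1383  0.0472] [  0.1    0.66 -69.95] tcp [ 0.6147 -0.1809  0.248 ] head 23.35 F [ 0.5 -0.8  0.1] gap 0.0855 t 17.1
```

```bash
python3 -m creep '[[-0.01,-0.045,0,0,0,0],[-0.02,-0.09,0,0,0,0],[-0.0315,-0.138,0,0,0,0],[-0.0315,-0.138,0,0,0,0],[-0.0315,-0.138,0.03,0,0,0],[-0.0315,-0.138,0.05,0,0,0],[-0.0315,-0.138,0.05,0,0,0],[-0.0315,-0.138,0.05,0,0,0]]'; python3 to.py .5007 -.2648 .091 23.3
python3 - <<'E'
from h import *
p,im,d=look('wrist'); cv2.imwrite('pics/w5.png',im); np.savez('w5.npz',p=p,d=d)
E
```

```text
clock: 17.9
tcp_pos: [0.4978, -0.2629, 0.191]
orientation: [-0.001, 0.549, 0.836, 0.0]
wrist_force: [0.6, 0.5, 0.2]
finger_gap: 0.0853
row [-0.003  0.002  0.1  ] [-0.02 -0.07  0.06] tcp [ 0.4978 -0.2629  0.191 ] head 23.36 F [0.6 0.5 0.2] gap 0.0853 t 17.9
```

View pics/w5.png

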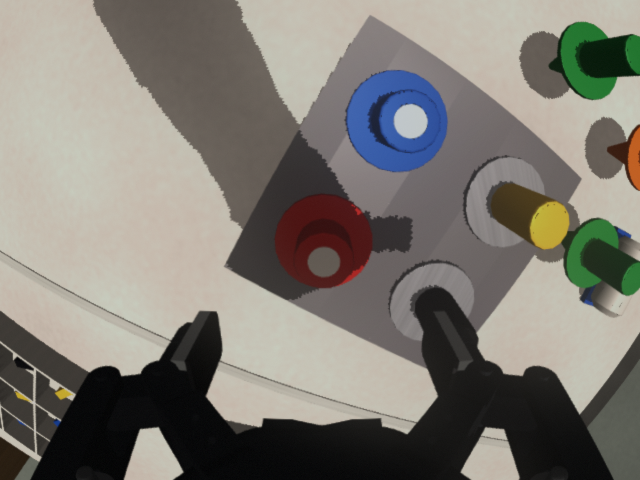

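```bash
python3 - <<'E'
from h import *
im=cv2.imread('pics/w5.png'); p=np.load('w5.npz',allow_pickle=True)['p'].item(); hsv=cv2.cvtColor(im,cv2.COLOR_BGR2HSV)
m=cv2.inRange(hsv,(0,0,90),(180,60,255))[240:285,300:348]; M=cv2.moments(m,True); u,v=M['m10']/M['m00']+300,M['m01']/M['m00']+240
print(u,v,onplane(p,u,v,.121,True),M['m00'])
E
python3 -m creep '[[-0.003,0.002,0,0,0,0],[-0.003,0.002,0.02,0,0,0],[-0.003,0.002,0.05,0,0,0],[-0.003,0.002,0.075,0,0,0],[-0.003,0.002,0.09,0,0,0],[-0.003,0.002,0.097,0,0,0],[-0.003,0.002,0.099,0,0,0],[-0.003,0.002,0.099,0,0,0]]'
```

```text
323.59274755927476 261.79218967921895 [ 0.50054514 -0.26492444  0.121     ] 717.0
clock: 18.75
tcp_pos: [0.5015, -0.2657, 0.0931]
orientation: [0.001, 0.549, 0.836, 0.0]
wrist_force: [-0.1, 1.1, 0.5]
finger_gap: 0.0858
```

Bolt position confirmed; now close the gripper and lift.

```bash
python3 -m creep '[[0,0,0,0,0,0],[0,0,0,0,0,0],[0,0,0,0,0,0],[0,0,0,0,0,0],[0,0,0,0,0,0],[0,0,0,0,0,0],[0,0,0,0,0,0],[0,0,0,0,0,0]]' 0.025 80; python3 -m creep '[[0,0,-0.02,0,0,0],[0,0,-0.05,0,0,0],[0,0,-0.09,0,0,0],[0,0,-0.13,0,0,0],[0,0,-0.15,0,0,0],[0,0,-0.15,0,0,0],[0,0,-0.15,0,0,0],[0,0,-0.15,0,0,0]]'; python3 to.py .5925 .2084 .242 23.3
```

```text
clock: 19.55
tcp_pos: [0.5014, -0.2657, 0.0932]
orientation: [0.001, 0.549, 0.836, -0.0]
wrist_force: [-1.1, 1.4, 5.5]
finger_gap: 0.0359
clock: 20.35
tcp_pos: [0.4999, -0.2646, 0.2402]
orientation: [-0.002, 0.549, 0.836, 0.0]
wrist_force: [-0.0, 0.8, -0.7]
finger_gap: 0.0358
row [ 0.3976  0.2725 -0.0011] [-0.1  -0.18  0.04] tcp [ 0.4999 -0.2646  0.2402] head 23.34 F [-0.   0.8 -0.7] gap 0.0358 t 20.35
```

```bash
python3 -m creep '[[0.025,0.017,0,0,0,0],[0.062,0.0425,0,0,0,0],[0.1,0.0685,0,0,0,0],[0.138,0.0945,0,0,0,0],[0.176,0.1205,0,0,0,0],[0.214,0.1465,0,0,0,0],[0.252,0.1725,0,0,0,0],[0.29,0.1985,0,0,0,0]]' >/dev/null; python3 -m creep '[[0.037,0.0255,0,0,0,0],[0.075,0.0515,0,0,0,0],[0.1,0.068,0,0,0,0],[0.107,0.074,0,0,0,0],[0.107,0.074,0.03,0,0,0],[0.107,0.074,0.055,0,0,0],[0.107,0.074,0.065,0,0,0],[0.107,0.074,0.065,0,0,0]]';python3 -m creep '[[0,0,0,0,0,0],[0,0,0,0,0,0],[0,0,0,0,0,0],[0,0,0,0,0,0],[0,0,0,0,0,0],[0,0,0,0,0,0],[0,0,0,0,0,0],[0,0,0,0,0,0]]' ;python3 to.py .5925 .2084 .12 23.3
python3 - <<'E'
from h import *
p,im,d=look('wrist'); cv2.imwrite('pics/w6.png',im); D=d
s=env.get_state();M=rot(s['orientation'])
m=cv2.inRange(cv2.cvtColor(im,cv2.COLOR_BGR2HSV),(0,130,30),(9,255,255))
pts=[]
for b,a in zip(*np.nonzero(m)):
    q=D[b,a]
    if q<=0: continue
    r=ray(p,a,b,True); f=rot(p['orientation']).T@r; pts.append(M.T@(p['position']+r*q/(-f[2])-s['tcp_pos']))
q=np.array(pts); q=q[(abs(q[:,2]-.0072)<.005)&(np.hypot(q[:,0],q[:,1])<.045)]; print(len(q),np.median(q[:,2]))
h=cv2.convexHull((q[:,:2]*1e5).astype(np.int32))[:,0]/1e5; g=h[h[:,0]>.008]
A=np.c_[2*g,np.ones(len(g))]; x=np.linalg.lstsq(A,(g**2).sum(1),rcond=None)[0]; print('flange centre in tool',x[:2],'r',np.sqrt(x[2]+x[:2]@x[:2]),'max x',q[:,0].max(),q[:,1].min(),q[:,1].max())
E
```

```text
clock: 21.95
tcp_pos: [0.5919, 0.2062, 0.1745]
orientation: [-0.002, 0.55, 0.835, -0.002]
wrist_force: [-0.1, 0.5, -0.9]
finger_gap: 0.0357
clock: 22.75
tcp_pos: [0.5936, 0.2072, 0.1773]
orientation: [-0.0, 0.549, 0.836, 0.0]
wrist_force: [-0.3, -0.5, -0.4]
finger_gap: 0.0362
row [ 0.0015 -0.0006  0.0573] [-0.   -0.01  0.04] tcp [0.5936 0.2072 0.1773] head 23.34 F [-0.3 -0.5 -0.4] gap 0.0362 t 22.75
6686 0.00772150712683113
flange centre in tool [0.00195025 0.00037494] r 0.033818646826109286 max x 0.0358887972104568 -0.03332720065154069 0.03436787247354582
```

View pics/w6.png

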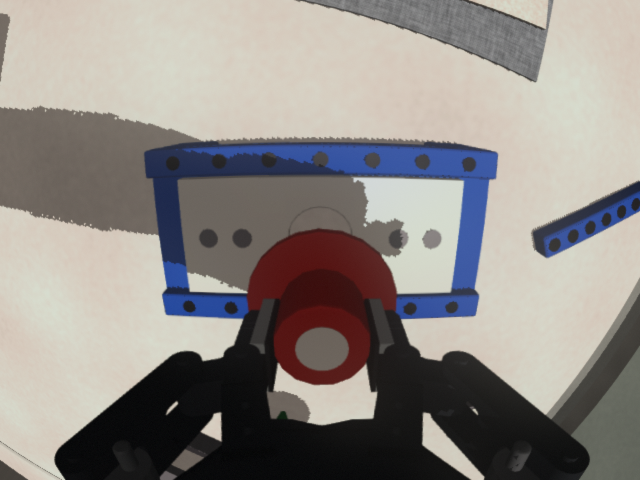

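The bolt is held upright over the aligned hole, whose rim shows at about (320,225). The strap's dots look centred between the rail ends. Now lower it.

```bash
python3 -m creep '[[0,-0.001,0.012,0,0,0],[0,-0.001,0.025,0,0,0],[0,-0.001,0.038,0,0,0],[0,-0.001,0.05,0,0,0],[0,-0.001,0.062,0,0,0],[0,-0.001,0.072,0,0,0],[0,-0.001,0.08,0,0,0],[0,-0.001,0.084,0,0,0]]'; python3 -m creep '[[0,0,0.001,0,0,0],[0,0,0.002,0,0,0],[0,0,0.003,0,0,0],[0,0,0.004,0,0,0],[0,0,0.005,0,0,0],[0,0,0.0055,0,0,0],[0,0,0.0055,0,0,0],[0,0,0.0055,0,0,0]]'
```

```text
clock: 23.6
tcp_pos: [0.5923, 0.2067, 0.0922]
orientation: [-0.0, 0.549, 0.836, -0.0]
wrist_force: [-1.0, 0.2, -0.7]
finger_gap: 0.0361
clock: 24.4
tcp_pos: [0.5929, 0.2069, 0.0883]
orientation: [0.0, 0.549, 0.836, 0.0]
wrist_force: [-0.1, -0.9, 3.0]
finger_gap: 0.0363
```

Seated: z is 0.0883 against 0.0882 expected, with contact force. Release and rise.

```bash
python3 -m creep '[[0,0,0.0005,0,0,0],[0,0,0.0005,0,0,0],[0,0,0.0005,0,0,0],[0,0,0.0005,0,0,0],[0,0,0.0005,0,0,0],[0,0,0.0005,0,0,0],[0,0,0.0005,0,0,0],[0,0,0.0005,0,0,0]]'; python3 -m creep '[[0,0,0,0,0,0],[0,0,0,0,0,0],[0,0,0,0,0,0],[0,0,0,0,0,0],[0,0,-0.03,0,0,0],[0,0,-0.07,0,0,0],[0,0,-0.11,0,0,0],[0,0,-0.15,0,0,0]]' 0.0854;  python3 -m creep '[[0.03,0,0,0,0,0],[0.07,0,0,0,0,0],[0.1,0,0,0,0,0],[0.1,0,0,0,0,0],[0.1,0,0,0,0,0],[0.1,0,0,0,0,0],[0.1,0,0,0,0,0],[0.1,0,0,0,0,0]]';python3 - <<'E'
from h import *
a=look('top')[1]; p,im,d=look('scene'); cv2.imwrite('pics/end.png',np.hstack([a[100:400,80:520],im[100:400,100:500]])[:, :800])
cv2.imwrite('pics/top9.png',a); cv2.imwrite('pics/sc9.png',im); s=look('wrist'); cv2.imwrite('pics/w9.png',s[1])
E
```

```text
clock: 25.2
tcp_pos: [0.5929, 0.2069, 0.0882]
orientation: [0.0, 0.549, 0.836, 0.0]
wrist_force: [-1.7, -1.1, 6.3]
finger_gap: 0.0361
clock: 26.0
tcp_pos: [0.5925, 0.2067, 0.2386]
orientation: [-0.0, 0.549, 0.836, -0.0]
wrist_force: [-0.4, -0.2, -0.0]
finger_gap: 0.0854
clock: 26.8
tcp_pos: [0.5536, 0.2977, 0.2372]
orientation: [-0.0, 0.55, 0.835, -0.0]
wrist_force: [0.1, 0.3, 1.0]
finger_gap: 0.0857
```

View pics/end.png

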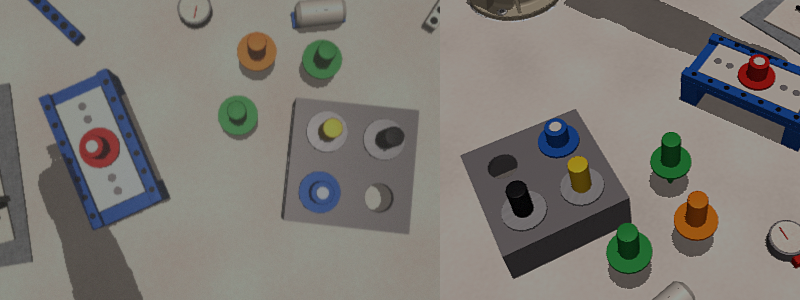

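View pics/w9.png

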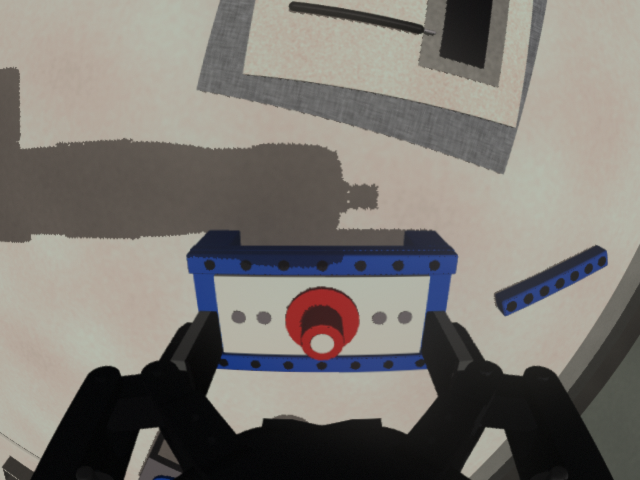

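The bolt's flange sits flat on the strap, and the strap is centred: its dots at 238, 264, 379 and 405 have a mean of 321.5, against the middle rail dot at 322. The drift is upright in its original socket, the bolt's socket is empty, and nothing else moved.

```bash
python3 -c "
from workcell import env
print(env.hand_in())"
```

```text
the job is handed in; nothing more can be done
None
```

The job is done and handed in at about 27 s of the 67 s allowed.

- **Strap:** I put the drift's point down through the opening at the start and levered the strap back along the frame against about 3.5 N. I then pushed the drift down until its collar was on the strap, with the point at 15.0 mm as expected. The measured slide went from 22.4 mm to about 0 (within 0.1 mm).
- **Drift:** it is back upright in the socket it came from.
- **Bolt:** the red bolt went down through both holes at under 1 N, until contact at 30 mm foot height, as expected. Its flange looks flat on the strap.

The final top, scene and wrist pictures agree with this: the strap is centred, the bolt's socket is empty, the look-alikes are untouched and the gripper is clear of everything. The highest wrist force I read was about 6 N, in the readings at the end of each call. No check failed or disagreed.

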